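# Lock the outer cover over the small canister

## Robot

A 6-joint arm with a two-finger parallel gripper is mounted at the origin on a cart in front of the work surface, level with it; the furniture and walls round the work are solid. World frame = base frame: x ahead of the robot, y to its left, z up, the work surface at z = 0. Lengths are in mm, angles in rad, forces in N, time in s.
With the tool pointing down it reaches from about 350 to 775 mm from the base axis. Payload 7.3 kg.
Tool frame: the origin (TCP) lies between the finger pads; the fingertips stand 8 mm ahead of it and the grasp point (between the pads) lies 11 mm behind it; y points along the fingers, z is the direction in which the jaws open and shut, and the axes are right-handed (so a half turn about y gives the same grasp; the last joint's range is limited). The gripper opens to 92 mm and grips with 3 to 60 N. Pads are 19 mm wide; open, the fingers measure 130 mm over their backs; the gripper's body (75 mm by 190 mm) begins 47 mm behind the grasp point.
Start: joints at [1.181, 0.342, 1.524, -0, 1.275, -0.146], TCP at [126.715, 509.499, 213.741] pointing down, gripper open.
Joint ranges: [-2.53, 2.53], [-0.77, 2.02], [0.04, 2.7], [-1, 4.14], [0.28, 2.66], [-3.11, 3.11]. Speed limits (rad/s): [2.57, 2.57, 3.14, 3.14, 3.14, 3.14].

## Interface

Orientations are given as [roll, pitch, yaw] about the fixed x, y, z axes, in that order (R = Rz(yaw) Ry(pitch) Rx(roll)).
In Python, from plant import bot, vision, job gives the robot as it stands. The module is installed in compiled form; this text tells all that it offers.
- The arm moves only by the tool arm_command, never from a script. Its argument "deltas" is a list of rows, each a list of 4 numbers: the shift along the tool's x, y, z in m, then the turn about the tool's y in degrees. In form: [[x, y, z, twist], ...]. A call has 1 to 5 rows; each row shifts and turns the commanded pose from where the row before left it, along the tool's axes as they then stand; what a row does not reach is not made up. A row lasts 1/10 s, in which the tool goes at most 50 mm and 8.59 degrees, less where a joint would pass 70% of its speed; a pose out of reach is approached as far as the arm can. A call is refused whole if a number of a shift passes 0.05 or a number of a turn 8.59, either way. A call with a gripper value outside its range is refused whole. "claw" is the closure in counts, from 0 (fully open) to 255 (shut), set as the call begins (left out, the last holds). The fingers move at their own pace and stop on an object; the grip force is fixed at half the most. Time passes only in rows, so rows that do not move let the fingers close. It gives the time, the measured TCP pose, the force and the opening at its end, in the units of the state.
- bot.get_obs(): the state, without advancing time (a new reading comes with each control period).
- vision.capture(name): name is "scene" or "top" or "wrist"; returns a dict with "img" (480x640x3 uint8, red, green, blue), "camera_matrix" (3x3 intrinsics, pixels), "world_to_cam" (4x4, takes a point from world to camera coordinates); the wrist camera has in their place "mount" (4x4, takes a point from camera to tool coordinates, whose origin is the TCP and whose axes are the tool frame's). Camera axes: x right, y down, z forward; pixel columns grow to the right and rows downward; lengths in mm; the calibration is good to about 2 mm. The wrist camera is an equidistant fisheye: a pixel r from the principal point sees the ray r / f radians off the axis. A picture is of the moment at which its call begins: read the wrist's pose just before it. There is no depth.
- job.close_job(): hands the job in, once; it reports no verdict.
Trained networks look in a picture, given as the dict that the camera call returned (one of the last four; its "shot" number tells which), for a name from the list of things; names that differ only in an ending like _2 or _b are one class to them, and where a whole thing is asked for, a point or a joint stands for the part that bears it (a point fixed in the world has none). Each returns a list of dicts, best first, with "confidence" (0 to 1); they miss things now and then, are a little off and sometimes report something else, mostly with a low value. They report only what shows in the picture. A call takes as long as a camera call. They do not tell look-alikes from the thing itself.
- vision.find_in(picture, name): "xyz" ([x, y, z] in mm, in the coordinates of the camera as it stood for that picture, good to about 4 mm: the middle of the surface that is visible of it).
- vision.regions_of(picture, name): "mask" (480x640 bool, what is visible of it).
The state is a dict: "time": time; "joint_positions": joint angles; "dq": joint speeds; "tau": joint torques, N m; "tool_pos": TCP position; "tcp_rot": TCP orientation; "contact_force": force on the tool from outside, world axes, zero at the start; "moment": the same for the moment, N m; "grip_width": finger opening in mm.
Only numpy, scipy, OpenCV 4.12 (cv2) and the standard library are available. Lean on these libraries where they do the work, as an engineer would, in place of code of your own. Each camera call takes 0.05 s, during which the arm holds its last target. There are 200 camera calls.

## Task

The green outer cover of the nesting canister is parked over a spare small canister: lift it straight off, leaving the spare standing where it is, and lower it over the cream small canister in the wooden base until it rests on the steel collar. Turn it gently clockwise (seen from above) until you feel it drop into the collar's entry slots, then keep turning clockwise until the locking ring comes up against its stop; never press or wrench the cover hard against the base. Let go with the cover fully down, upright and locked, and leave both small canisters upright and the salt shaker, garlic and onion alone.

Things in the scene. Friction and masses are not known exactly. Their poses are not given: they have to be found in the camera images.
- cover: Green hollow cylindrical cover, open below, brass band at the rim, wooden bar grip on top; 97 mm diameter, 148 mm tall, 0.28 to 0.46 kg; origin at the centre of its lower rim, z up. Bore 86 mm, ceiling 108 mm above the rim. Starts standing on the worktop over the spare canister.
- cover_grip (a point): Middle of the cover's wooden bar grip, 131 mm above the rim. The bar is 62 mm long (along the cover's x), 16 mm wide (along y), and stands from the roof at 114 mm to 148 mm above the rim; pinch it across its width from above. Axes as the cover's.
- cover_lugs (a point): Centre of the ring of four inward lugs inside the cover, at their underside, 8 mm above the rim. Lugs lie at the cover's +x, +y, -x and -y, each 22 degrees wide and 5 mm tall, lower corners bevelled, reaching in to 36.5 mm from the axis. Axes as the cover's.
- base: Fixed round wooden foot, 108 mm diameter, origin at the centre of its underside, on the axis. Its top, 20 mm above the worktop, is the shoulder on which the rim of the closed cover rests. A steel collar that the robot cannot turn stands on it.
- collar_top (a point): Centre of the collar's flange, at its top, 40 mm above the worktop. Flange 83 mm diameter, 5.5 mm thick, edges bevelled, with four slots 90 degrees apart, each 36 degrees wide. The slots' angle varies and is NOT given by this frame or the base's: find it by touch. The cover's skirt slips round the flange with 1.5 mm to spare all round.
- shoulder (a point): Centre of the base's shoulder, 20 mm above the worktop. Off the slots the lugs rest on the flange (rim 12 mm above the shoulder) and slide round on it; within about 7 degrees of the slots a loosely held cover falls the 12 mm by itself. Then only clockwise turning (from above) is free; anticlockwise there is a stop. The rim then stays on the shoulder.
- latch (a joint): Brass locking ring under the flange, pushed round clockwise by the lugs of the dropped-in cover against a friction of about 0.12 N m; 0 rad = open (as at the start), 0.5 rad = locked, against its hard stop. It stays where it is left.
- inner_canister: Cream closed small canister, 57 mm diameter, 95 mm tall with its 18 mm wide knob, standing loose in the collar's well, underside 24 mm and top 119 mm above the worktop; origin at the centre of its underside, z up.
- spare_canister: Blue-grey closed small canister of the same shape (57 mm diameter, 95 mm tall), standing on the worktop under the cover at the start, up to 4 mm off its axis, so hidden at first; origin at the centre of its underside, z up.
- salt_shaker: Bystander: salt shaker, 44 mm diameter, 90 mm tall, origin at the centre of its underside.
- garlic: Bystander: garlic bulb, about 60 mm across and 58 mm tall, origin at the centre of its underside.
- onion: Bystander: red onion, about 78 mm across and 84 mm tall, origin at the centre of its underside.
There are look-alikes about, which are no part of the job. Leave any red look-alike of the cover alone. What is shaped like the base but purple is not meant.

How it is judged:
By the outcome, as a careful person would: the job done as asked, in the order asked, and still so for the second after the job is handed in, with the robot touching nothing.
It also fails if it takes over 58 s, if anything falls off the work surface, if the arm or the gripper's body presses on something with over 40 N, if the wrist force passes 120 N, or if a joint passes its speed limit or range.

## Working session

There is one attempt and no reset: what is moved stays moved. The work goes in short steps, Python scripts to look and compute and a tool call to move; the robot and the scene stay as the last step left them, time stands still between calls to the robot, and variables do not carry over. Pictures are saved under pics/ and viewed, about 8 in all and at most 12, crops included, and the job is handed in when it is done.

Besides the shell and the picture viewer there is one more tool, called as a command line: name --pt "numbers of a row" for each row, then --argument value for the rest. arm_command: Moves the arm, as the interface text tells. Its arguments: {"type":"object","properties":{"deltas":{"type":"array","items":{"type":"array","items":{"type":"number"}}},"claw":{"type":"number"}},"required":["deltas"]}

```bash
mkdir -p pics; cat > h.py <<'E'
import numpy as np, cv2
from plant import bot, vision, job
from scipy.spatial.transform import Rotation as R
def w(cap,p):
    T=np.linalg.inv(np.array(cap["world_to_cam"])); return (T@np.r_[p,1])[:3]
def save(img,n): cv2.imwrite("pics/"+n,cv2.cvtColor(img,cv2.COLOR_RGB2BGR))
def px(cap,P):
    c=(np.array(cap["world_to_cam"])@np.r_[P,1])[:3]; q=np.array(cap["camera_matrix"])@c; return q[:2]/q[2]
E
python3 - <<'E'
from h import *
o=bot.get_obs(); print(o["time"],o["tool_pos"],o["tcp_rot"],o["contact_force"],o["grip_width"])
print(R.from_euler('xyz',o["tcp_rot"]).as_matrix().round(2))
ims=[]
for n in ["scene","top"]:
    c=vision.capture(n); ims.append(c["img"])
    for t in ["cover","cover_grip","base","collar_top","inner_canister","salt_shaker","garlic","onion"]:
        try:
            for d in vision.find_in(c,t)[:3]: 
                P=w(c,d["xyz"]);print(n,t,P.round(),px(c,P).round(),round(d["confidence"],2))
        except Exception as e: print(n,t,e)
save(ims[0],"s1.png");save(ims[1],"t1.png")
E
```

```text
0.0 [126.56454758 509.06823277 213.04541947] [-1.57231611e+00  2.03661925e-04 -2.43824044e-01] [ 0.00643282 -0.43398882 -0.20208422] 91.85293431906032
[[ 0.97 -0.    0.24]
 [-0.24 -0.    0.97]
 [-0.   -1.   -0.  ]]
scene cover [371. 399. 110.] [325. 443.] 0.76
scene cover [510. 338. 106.] [263. 364.] 0.66
scene cover_grip [510. 332. 113.] [265. 359.] 0.76
scene cover_grip [369. 398. 118.] [327. 440.] 0.73
scene base [531.  33.  17.] [339. 259.] 0.86
scene base [ 533. -186.   20.] [380. 193.] 0.58
scene collar_top [ 534. -186.   19.] [380. 193.] 0.91
scene collar_top [527.  34.  20.] [340. 259.] 0.81
scene collar_top [536.  21. 103.] [340. 226.] 0.7
scene inner_canister [537.  20.  98.] [339. 227.] 0.87
scene salt_shaker [675. 145.  54.] [247. 261.] 0.66
scene garlic [641. 345.  37.] [201. 355.] 0.6
scene garlic [505. 340. 113.] [265. 365.] 0.18
scene onion [659.   7.  46.] [290. 220.] 0.85
top cover [514. 304. 116.] [205. 243.] 0.97
top cover_grip [514. 305. 114.] [205. 243.] 0.67
top base [529.  17.  18.] [343. 246.] 0.62
top collar_top [533.  13.  18.] [345. 244.] 0.9
top collar_top [ 531. -197.   25.] [440. 246.] 0.63
top collar_top [658.  -8.  56.] [355. 186.] 0.58
top inner_canister [543.  10. 108.] [348. 232.] 0.79
top salt_shaker [675. 131.  81.] [292. 174.] 0.83
top garlic [640. 337.  38.] [200. 194.] 0.64
top onion [655.  -7.  56.] [355. 187.] 0.89
```

View pics/s1.png

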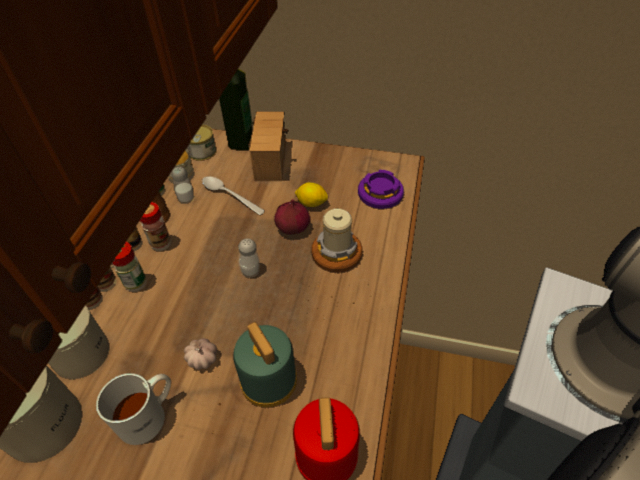

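View pics/t1.png

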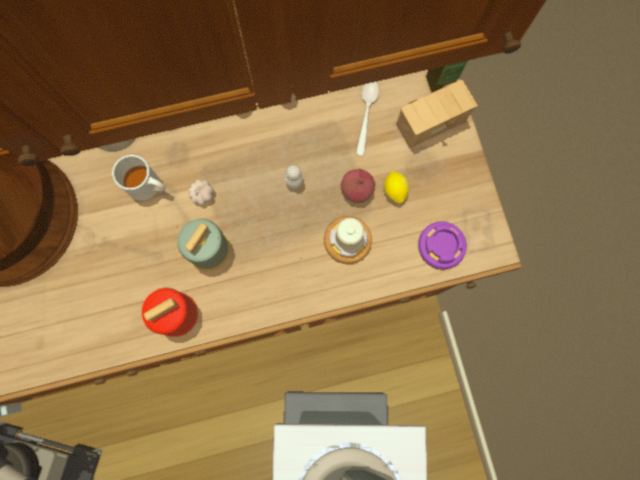

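The scene picture shows the green cover (263,364) and the red look-alike (325,443), with the wooden base and its cream canister at (338,245) and the purple look-alike at (380,190). In the top picture the green cover is at (203,243), its bar at (198,238), and the wooden base at (347,240). I'll use the green cover and the wooden base holding the cream canister, since these match the description. The two cameras differ by about 20–30 mm in y, so I'll triangulate.

```bash
python3 - <<'E'
from h import *
a=vision.capture("scene");b=vision.capture("top")
def tri(u,v):
    P=[np.array(c["camera_matrix"])@np.array(c["world_to_cam"])[:3] for c in(a,b)]
    X=cv2.triangulatePoints(P[0],P[1],np.float64(u).reshape(2,1),np.float64(v).reshape(2,1)); X=X[:3,0]/X[3,0]
    return X.round(1),(px(a,X)-u).round(1),(px(b,X)-v).round(1)
def plane(c,p,z):
    K=np.array(c["camera_matrix"]);T=np.linalg.inv(np.array(c["world_to_cam"]))
    d=T[:3,:3]@np.linalg.solve(K,np.r_[p,1]);o=T[:3,3];return (o+d*(z-o[2])/d[2]).round(1)
for n,u,v in [("grip",(261,340),(198,237)),("knob",(338,214),(350,227)),("salt top",(247,242),(293,169))]: print(n,*tri(u,v))
for n,u,v,z in [("grip",(261,340),(198,237),148),("knob",(338,214),(350,227),119),("purple",(381,187),(443,245),20),("base",(336,250),(347.5,240),20),("salt",(247,242),(293,169),90)]: print(n,plane(a,u,z),plane(b,v,z))
for c in(a,b): print(np.linalg.inv(np.array(c["world_to_cam"]))[:3,3].round())
print(np.vstack([a["img"][300:420,200:330],b["img"][180:300,140:270]]).shape)
im=np.hstack([a["img"][310:410,215:315],b["img"][195:295,155:255],a["img"][200:300,290:390],b["img"][190:290,300:400]])
save(cv2.resize(im,(800,200),interpolation=cv2.INTER_CUBIC),"c1.png")
E
```

```text
grip [523.2 315.9 134.1] [1.  0.3] [-0.2 -0.5]
knob [549.    6.8 118. ] [-1.  -0.3] [0.2 0.7]
salt top [682.8 128.2  88.6] [-0.5 -0.1] [0.1 0.3]
grip [519.2 322.3 148. ] [519.3 312.7 148. ]
knob [546.4   7.5 119. ] [550.2   7.2 119. ]
purple [ 538.4 -204.    20. ] [ 533.9 -204.9   20. ]
base [545.5  15.6  20. ] [542.4   6.9  20. ]
salt [680.9 129.   90. ] [683.  128.3  90. ]
[259. 607. 799.]
[ 289.   77. 1302.]
(240, 130, 3)
```

View pics/c1.png

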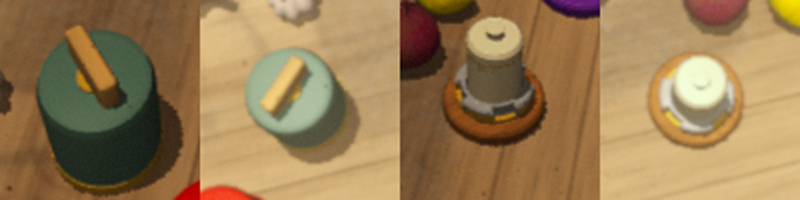

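The crops confirm the green cover, with its bar running along world (0.74, -0.67), and the wooden base with the cream canister. Estimates are cover ≈ (519, 315) and base ≈ (546, 7). I'll go above the cover.

arm_command --pt "0.0427 -0.005 -0.0094 0" --pt "0.0427 -0.005 -0.0094 0" --pt "0.0427 -0.005 -0.0094 0" --pt "0.0427 -0.005 -0.0094 0" --pt "0.0427 -0.005 -0.0094 0"

```text
time: 1.5
tool_pos: [324.0, 411.4, 239.1]
tcp_rot: [-1.57, -0.0, -0.244]
contact_force: [0.1, 1.3, -0.4]
grip_width: 91.8
```

arm_command --pt "0.0427 -0.005 -0.0094 0" --pt "0.0427 -0.005 -0.0094 0" --pt "0.0427 -0.005 -0.0094 0" --pt "0.0427 -0.005 -0.0094 0" --pt "0.0427 -0.005 -0.0094 0"

```text
time: 2.0
tool_pos: [519.9, 314.1, 264.0]
tcp_rot: [-1.57, -0.0, -0.244]
contact_force: [0.9, 0.3, -0.0]
grip_width: 91.8
```

arm_command --pt "0 0 0 7" --pt "0 0 0 7" --pt "0 0 0 7" --pt "0 0 0 7" --pt "0 0 0 0"

```text
time: 2.5
tool_pos: [518.4, 315.2, 263.6]
tcp_rot: [-1.571, 0.0, -0.734]
contact_force: [0.2, -0.3, -0.3]
grip_width: 91.7
```

```bash
cat >> h.py <<'E'
def pose():
    o=bot.get_obs(); M=R.from_euler('xyz',o["tcp_rot"]).as_matrix(); return o,np.array(o["tool_pos"]),M
def wrist():
    o,p,M=pose(); c=vision.capture("wrist"); m=np.array(c["mount"]);
    c["T"]=np.r_[np.c_[M,p],[[0,0,0,1]]]@m; return c
def wray(c,u,z):
    K=np.array(c["camera_matrix"]); d=np.array([(u[0]-K[0,2])/K[0,0],(u[1]-K[1,2])/K[1,1]]); r=np.hypot(*d)
    v=np.r_[d/max(r,1e-9)*np.sin(r),np.cos(r)]; v=c["T"][:3,:3]@v; o=c["T"][:3,3]; return o+v*(z-o[2])/v[2]
def wpx(c,P):
    K=np.array(c["camera_matrix"]); q=(np.linalg.inv(c["T"])@np.r_[P,1])[:3]; r=np.arctan2(np.hypot(q[0],q[1]),q[2]); d=q[:2]/np.hypot(q[0],q[1])*r
    return d*[K[0,0],K[1,1]]+[K[0,2],K[1,2]]
E
python3 - <<'E'
from h import *
o,p,M=pose(); print(o["time"],p.round(1),M.round(2).tolist(),np.round(o["joint_positions"],2),o["contact_force"])
c=wrist(); print(c["T"].round(2)); print(np.array(c["camera_matrix"]))
for n in ["cover","cover_grip"]:
  for d in vision.find_in(c,n)[:2]: P=(c["T"]@np.r_[d["xyz"],1])[:3]; print(n,P.round(1),wpx(c,P).round(),d["confidence"])
save(c["img"],"w1.png")
E
```

```text
2.5 [518.4 315.2 263.6] [[0.74, -0.0, 0.67], [-0.67, 0.0, 0.74], [-0.0, -1.0, -0.0]] [ 0.42  0.47  1.19  0.    1.48 -0.42] [ 0.21032009 -0.3382787  -0.25632442]
[[ 6.7000e-01  7.2000e-01  2.0000e-01  4.6604e+02]
 [ 7.4000e-01 -6.5000e-01 -1.8000e-01  3.6277e+02]
 [ 0.0000e+00  2.6000e-01 -9.6000e-01  4.3528e+02]
 [ 0.0000e+00  0.0000e+00  0.0000e+00  1.0000e+00]]
[[371.64829954   0.         318.04510742]
 [  0.         371.64829954 232.76983109]
 [  0.           0.           1.        ]]
cover [388.8 378.6 113.7] [271.  57.] 0.84
cover [517.8 323.  117.7] [324. 209.] 0.67
cover_grip [389.7 380.2 115.6] [273.  56.] 0.93
cover_grip [517.6 324.9 113.6] [325. 206.] 0.66
```

View pics/w1.png

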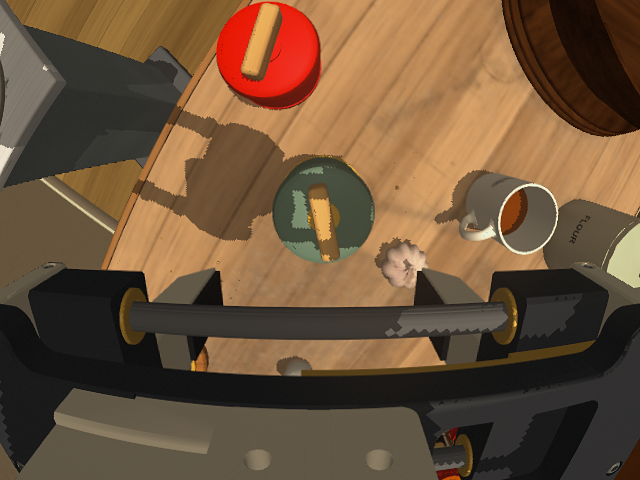

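```bash
python3 - <<'E'
from h import *
c=wrist()
g=c["img"].astype(int)
for u,z in [((317,186),148),((328,255),148),((323,209),114),((274,210),114),((374,210),114)]: print(u,wray(c,u,z).round(1))
# bar mask by colour
hsv=cv2.cvtColor(c["img"],cv2.COLOR_RGB2HSV)
m=np.zeros((480,640),np.uint8); m[170:275,285:365]=cv2.inRange(hsv,(8,90,110),(26,255,255))[170:275,285:365]
n,l,s,ce=cv2.connectedComponentsWithStats(m)
i=1+np.argmax(s[1:,4]); ys,xs=np.where(l==i); print(s[i],ce[i])
print(cv2.minAreaRect(np.c_[xs,ys].astype(np.float32)))
pts=np.array([wray(c,(x,y),148) for x,y in zip(xs,ys)],np.float32)[:,:2]
print(cv2.boxPoints(cv2.minAreaRect(pts)),cv2.minAreaRect(pts))
out=cv2.resize(c["img"][140:280,250:400],(800,747),interpolation=cv2.INTER_NEAREST); save(cv2.resize(out,(640,597)),"w1c.png")
E
```

```text
(317, 186) [495.9 335.  148. ]
(328, 255) [544. 304. 148.]
(323, 209) [518.2 322.1 114. ]
(274, 210) [489.9 289.1 114. ]
(374, 210) [549.  355.4 114. ]
[ 307  188   32   74 1482] [323.38866397 222.81174089]
((322.5, 224.5), (73.0, 31.0), 90.0)Traceback (most recent call last):
  File "<stdin>", line 12, in <module>
cv2.error: OpenCV(4.12.0) /io/opencv/modules/imgproc/src/convhull.cpp:143: error: (-215:Assertion failed) total >= 0 && (depth == CV_32F || depth == CV_32S) in function 'convexHull'
```

```bash
python3 - <<'E'
from h import *
c=wrist()
save(cv2.resize(c["img"][170:275,265:385],(686,600),interpolation=cv2.INTER_CUBIC),"w1c.png")
E
```

```text
(no output)
```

View pics/w1c.png

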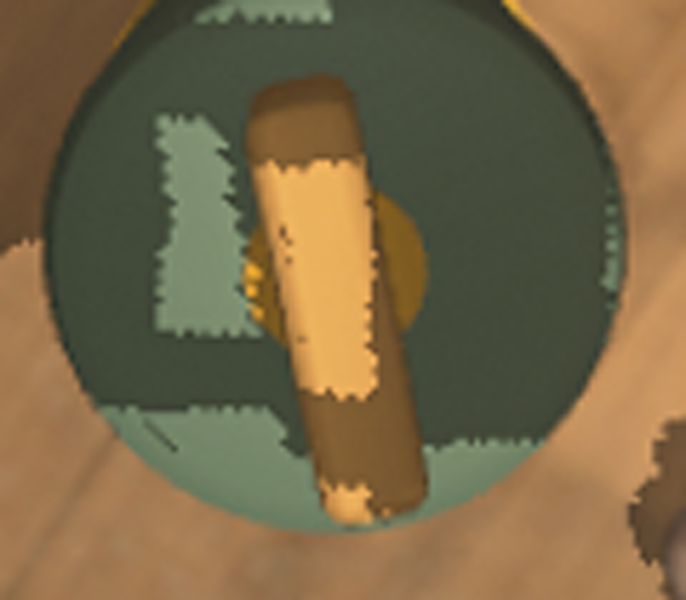

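```bash
python3 - <<'E'
from h import *
c=wrist()
f=lambda x,y:(265+x/5.717,170+y/5.714)
E=[wray(c,f(*q),148)[:2] for q in [(303,80),(374,512),(250,120),(320,490),(355,110),(427,480)]]
print(np.round(E,1)); 
for a,b in [(0,1),(2,3),(4,5)]: d=E[b]-E[a]; print(((E[a]+E[b])/2).round(1),np.degrees(np.arctan2(d[1],d[0])).round(1),np.linalg.norm(d).round(1))
# roof ellipse edges
for q in [(45,250),(625,250),(345,532)]: print(wray(c,f(*q),114).round(1))
E
```

```text
[[495.2 336.7]
 [548.3 302.8]
 [494.5 327.6]
 [540.7 299.3]
 [503.1 339.2]
 [549.8 311.7]]
[521.8 319.8] -32.5 63.0
[517.6 313.5] -31.5 54.2
[526.4 325.5] -30.5 54.2
[491.7 286.1 114. ]
[551.9 353.4 114. ]
[557.6 290.  114. ]
```

The crop shows the bar from (318,184) to (330,260) in the full image: axis at -31.5°, centre ≈ (521.5, 319.5). I'll twist -10.5° and go down with the TCP to about 127, which leaves the tips 5 mm above the roof.

arm_command --pt "-0.0006 0 0.0053 -5.25" --pt "0 0 0 -5.25" --pt "0 0.035 0 0" --pt "0 0.035 0 0" --pt "0 0.03 0 0"

```text
time: 3.3
tool_pos: [521.1, 319.4, 162.2]
tcp_rot: [-1.571, 0.0, -0.548]
contact_force: [-0.3, -0.2, 0.3]
grip_width: 91.9
```

arm_command --pt "0 0.02 0 0" --pt "0 0.016 0 0" --pt "0 0 0 0"

```text
time: 3.6
tool_pos: [520.1, 318.9, 125.3]
tcp_rot: [-1.575, 0.003, -0.548]
contact_force: [0.0, 0.6, -0.3]
grip_width: 91.7
```

```bash
python3 - <<'E'
from h import *
o,p,M=pose(); print(o["time"],p.round(1),M[:,0].round(3),o["contact_force"])
c=wrist(); save(c["img"],"w2.png")
E
```

```text
3.6 [520.1 318.9 125.3] [ 0.853 -0.521 -0.003] [ 0.03341895  0.59616017 -0.3246208 ]
```

View pics/w2.png

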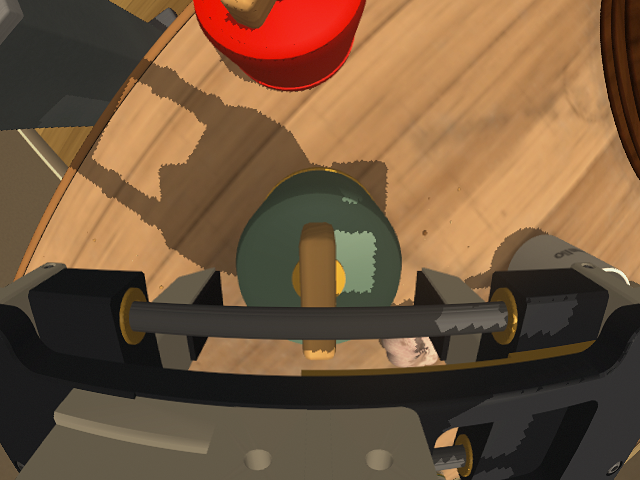

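The bar sits vertically at column 319, midway between the fingers, so the alignment is good. I'll close.

arm_command --pt "0 0 0 0" --pt "0 0 0 0" --pt "0 0 0 0" --pt "0 0 0 0" --pt "0 0 0 0" --claw 255

```text
time: 4.15
tool_pos: [521.6, 319.6, 128.1]
tcp_rot: [-1.57, -0.0, -0.549]
contact_force: [-0.6, 0.5, -0.7]
grip_width: 56.4
```

arm_command --pt "0 0 0 0" --pt "0 0 0 0" --pt "0 -0.005 0 0" --pt "0 -0.005 0 0" --pt "0 0 0 0"

```text
time: 4.65
tool_pos: [522.0, 319.8, 138.9]
tcp_rot: [-1.569, -0.001, -0.549]
contact_force: [1.0, -0.6, 0.4]
grip_width: 16.5
```

The fingers only reached the bar as the lift began, so the grip is high. I'll open slightly, go back down and close again.

arm_command --pt "0 0 0 0" --pt "0 0 0 0" --pt "0 0.005 0 0" --pt "0 0.006 0 0" --pt "0 0 0 0" --claw 170

```text
time: 5.15
tool_pos: [520.8, 319.2, 125.3]
tcp_rot: [-1.573, 0.001, -0.549]
contact_force: [0.5, -1.2, 0.0]
grip_width: 30.7
```

arm_command --pt "0 0 0 0" --pt "0 0 0 0" --pt "0 0 0 0" --pt "0 0 0 0" --pt "0 0 0 0" --claw 255

```text
time: 5.65
tool_pos: [521.4, 319.5, 126.7]
tcp_rot: [-1.571, 0.0, -0.549]
contact_force: [-0.9, -1.0, -0.5]
grip_width: 15.8
```

arm_command --pt "0 0 0 0" --pt "0 0 0 0" --pt "0 0 0 0"

```text
time: 5.95
tool_pos: [521.4, 319.6, 126.7]
tcp_rot: [-1.571, 0.0, -0.549]
contact_force: [-0.5, -0.2, 0.1]
grip_width: 15.8
```

arm_command --pt "0 -0.005 0 0" --pt "0 -0.005 0 0" --pt "0 -0.01 0 0" --pt "0 0 0 0" --pt "0 0 0 0"

```text
time: 6.45
tool_pos: [521.7, 319.7, 147.3]
tcp_rot: [-1.57, -0.001, -0.549]
contact_force: [0.2, 0.3, -2.7]
grip_width: 15.8
```

Lifted, with a weight of about 2.7 N. I'll continue straight up.

arm_command --pt "0 -0.02 0 0" --pt "0 -0.03 0 0" --pt "0 -0.03 0 0" --pt "0 -0.03 0 0" --pt "0 -0.015 0 0"

```text
time: 6.95
tool_pos: [522.1, 319.8, 274.6]
tcp_rot: [-1.568, -0.002, -0.549]
contact_force: [0.2, 0.3, -2.7]
grip_width: 15.5
```

```bash
python3 - <<'E'
from h import *
o,p,M=pose(); print(o["time"],p.round(1),o["contact_force"],o["moment"])
for n in ("scene","top"):
  c=vision.capture(n)
  for t in ["spare_canister","cover","cover_grip","inner_canister"]:
    for d in vision.find_in(c,t)[:3]: P=w(c,d["xyz"]); print(n,t,P.round(1),px(c,P).round(),round(d["confidence"],2))
  if n=="scene": a=c["img"]
save(a,"s2.png")
E
```

```text
6.95 [522.1 319.8 274.6] [ 0.18580459  0.27277453 -2.74376014] [0.01622734 0.04859291 0.01937301]
scene spare_canister [507.9 337.7  57. ] [268. 379.] 0.89
scene spare_canister [526.5  32.5  18.6] [341. 259.] 0.73
scene cover [371.2 396.3 111.4] [326. 440.] 0.88
scene cover [505.5 345.6 251.9] [252. 318.] 0.86
scene cover_grip [370.  399.7 116.5] [326. 441.] 0.83
scene cover_grip [505.2 342.1 252.7] [254. 316.] 0.71
scene inner_canister [537.1  21.4 100.7] [339. 227.] 0.95
top spare_canister [510.1 291.2  34.1] [218. 252.] 0.63
top cover [495.3 289.3 248. ] [199. 239.] 0.62
top cover_grip [493.7 289.3 247.9] [199. 240.] 0.48
top inner_canister [539.3  14.3 104.9] [346. 234.] 0.56
```

View pics/s2.png

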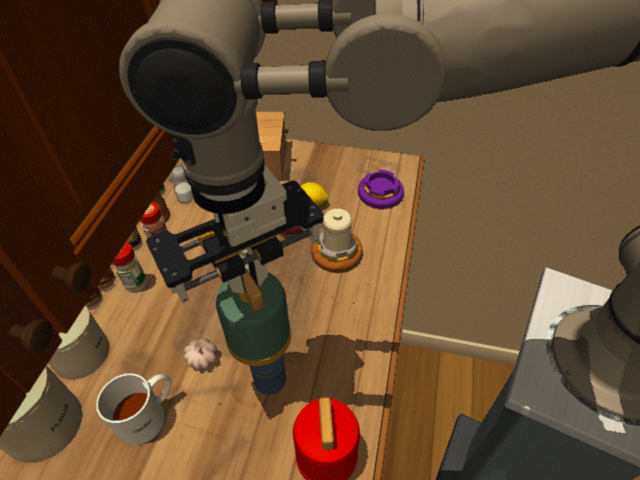

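The cover is off and upright, and the spare stands at (268,375). I'll carry the cover toward the base, then rotate anticlockwise so the wrist camera looks down on the base.

arm_command --pt "0.015 0 -0.0102 0" --pt "0.025 0 -0.017 0" --pt "0.03 0 -0.0204 0" --pt "0.03 0 -0.0204 0" --pt "0.03 0 -0.0204 0"

```text
time: 7.95
tool_pos: [586.8, 174.1, 271.6]
tcp_rot: [-1.571, -0.0, -0.549]
contact_force: [0.3, 0.8, -3.6]
grip_width: 15.9
```

arm_command --pt "0.025 0 -0.017 0" --pt "0.02 0 -0.0136 0" --pt "0.009 0 -0.006 -4" --pt "0 0 0 -8" --pt "0 0 0 -8.5"

```text
time: 8.45
tool_pos: [613.4, 115.1, 271.3]
tcp_rot: [-1.571, 0.001, -0.187]
contact_force: [-0.1, -0.5, -3.4]
grip_width: 15.3
```

arm_command --pt "0 0 0 -8.5" --pt "0 0 0 -8.5" --pt "0 0 0 -8.5" --pt "0 0 0 -8.5" --pt "0 0 0 -8.5"

```text
time: 8.95
tool_pos: [613.3, 115.7, 271.5]
tcp_rot: [-1.571, 0.001, 0.556]
contact_force: [0.3, 0.9, -3.2]
grip_width: 15.5
```

arm_command --pt "0 0 0 -8.5" --pt "0 0 0 -8.5" --pt "0 0 0 -6" --pt "0 0 0 -4" --pt "0 0 0 0"

```text
time: 9.45
tool_pos: [613.2, 115.9, 271.5]
tcp_rot: [-1.571, 0.0, 1.021]
contact_force: [-0.4, -0.1, -2.6]
grip_width: 15.8
```

```bash
python3 - <<'E'
from h import *
o,p,M=pose(); print(o["time"],p.round(1),M[:,0].round(3),np.round(o["joint_positions"],2),o["contact_force"])
c=wrist(); save(c["img"],"w3.png"); np.save("w3T.npy",c["T"])
for t in ["base","collar_top","inner_canister"]:
    for d in vision.find_in(c,t)[:2]: P=(c["T"]@np.r_[d["xyz"],1])[:3]; print(t,P.round(1),wpx(c,P).round(),d["confidence"])
E
```

```text
9.45 [613.2 115.9 271.5] [ 0.522  0.853 -0.   ] [ 0.06  0.5   1.12 -0.    1.52 -2.53] [-0.41800265 -0.14543871 -2.60875124]
base [562.3  26.8  19.7] [315. 105.] 0.94
collar_top [562.1  30.2  21.6] [317. 108.] 0.67
inner_canister [555.5   4.4 108.8] [308.  73.] 0.69
```

View pics/w3.png

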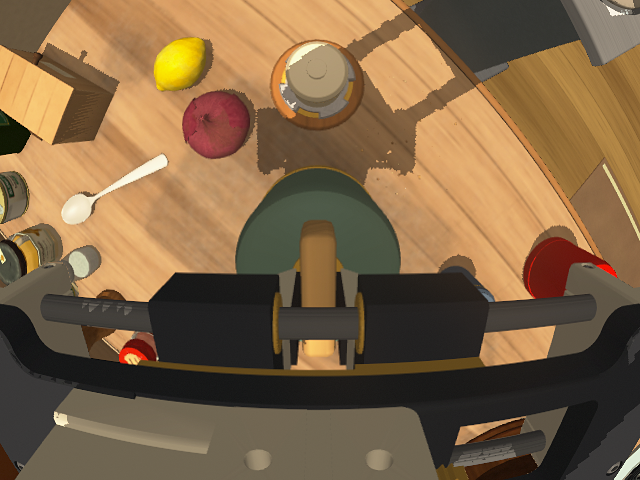

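```bash
cat > fit.py <<'E'
from h import *
from scipy.optimize import least_squares
def fit(c,proj,x0,name):
    m=np.zeros((480,640),np.uint8)
    d=vision.regions_of(c,"base")
    d=[k for k in d if np.hypot(*(np.argwhere(k["mask"]).mean(0)[::-1]-proj(x0)))<30]
    if not d: print(name,"none"); return
    m=d[0]["mask"].astype(np.uint8)
    pts=cv2.convexHull(np.argwhere(m)[:,::-1].astype(np.int32))[:,0].astype(float)
    # dense outline points = mask contour points close to the hull
    cn=np.vstack(cv2.findContours(m,cv2.RETR_EXTERNAL,cv2.CHAIN_APPROX_NONE)[0])[:,0].astype(float)
    H=pts.astype(np.float32); e=np.array([q for q in cn if abs(cv2.pointPolygonTest(H.reshape(-1,1,2),tuple(map(float,q)),True))<1.2])
    t=np.linspace(0,2*np.pi,90,endpoint=False)
    for zs in ([20],[8,16],[0,20]):
        def model(v):
            P=[proj(np.array([v[0]+v[2]*np.cos(a),v[1]+v[2]*np.sin(a),z])) for z in zs for a in t]
            return cv2.convexHull(np.float32(P))
        r=least_squares(lambda v:[cv2.pointPolygonTest(model(v),tuple(map(float,q)),True) for q in e],[x0[0],x0[1],54],loss="soft_l1",diff_step=1e-3)
        r2=least_squares(lambda v:[cv2.pointPolygonTest(model([v[0],v[1],54]),tuple(map(float,q)),True) for q in e],x0[:2],loss="soft_l1",diff_step=1e-3)
        print(name,zs,"free",r.x.round(1),"r54",r2.x.round(1),"n",len(e),"rms",np.sqrt(np.mean(r.fun**2)).round(2),m.sum())
if __name__=="__main__":
    o=bot.get_obs();print(o["tool_pos"])
    c=wrist(); fit(c,lambda P:wpx(c,P),np.array([547,8,20.]),"wrist")
    for u in [(317,66)]: print("knob",wray(c,u,119).round(1))
    for n in("top","scene"):
        c=vision.capture(n); fit(c,lambda P:px(c,P),np.array([545,8,20.]),n)
E
python3 fit.py
python3 - <<'E'
import cv2
i=cv2.imread("pics/w3.png")[30:140,260:375]; cv2.imwrite("pics/w3c.png",cv2.resize(i,(627,600),interpolation=cv2.INTER_CUBIC))
E
```

```text
[613.19445529 116.46585786 271.62434027]
wrist [20] free [548.3   6.6  53. ] r54 [548.1   6.4] n 250 rms 0.46 3702
wrist [8, 16] free [548.    6.1  53.5] r54 [547.9   6. ] n 250 rms 0.46 3702
wrist [0, 20] free [548.3   6.5  53. ] r54 [548.1   6.4] n 250 rms 0.47 3702
knob [546.1   5.2 119. ]
top [20] free [544.3   5.4  50.7] r54 [544.6   9.2] n 97 rms 2.25 639
top [8, 16] free [545.6   4.6  50.3] r54 [546.1   8.9] n 97 rms 2.2 639
top [0, 20] free [545.6   3.8  49.2] r54 [546.4   9.4] n 97 rms 2.13 639
scene [20] free [543.1  15.7  53.5] r54 [543.2  15.5] n 106 rms 0.98 1190
scene [8, 16] free [546.1   9.2  52.4] r54 [546.8   8.4] n 106 rms 0.62 1190
scene [0, 20] free [547.3   6.8  50.4] r54 [548.8   3.5] n 106 rms 0.43 1190
```

View pics/w3c.png

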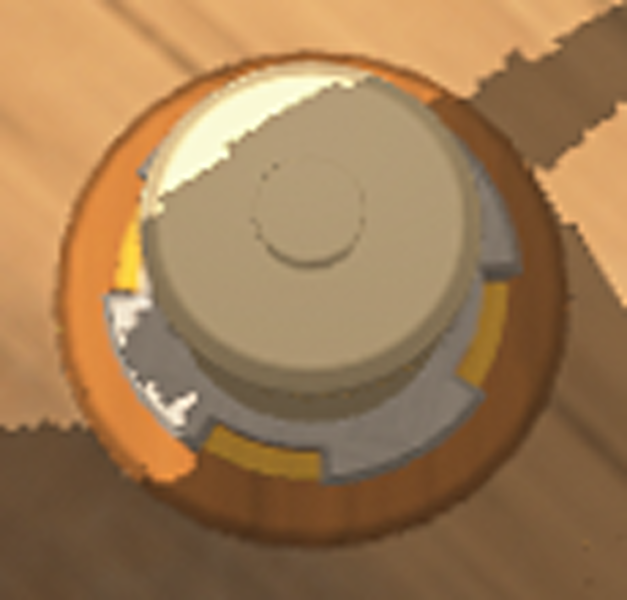

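The crop shows brass showing through the slots: right slot corners at crop (520,272) and (482,395), bottom slot corners at (200,432) and (325,485). I'll compute the slot angles and where the cover sits in the grip.

```bash
python3 - <<'E'
from h import *
c=wrist(); C=np.array([548,6.3])
for n,q in [("R1",(521,272)),("R2",(483,394)),("B1",(325,485)),("B2",(198,432)),("L1",(107,292)),("L2",(140,172))]:
    P=wray(c,(260+q[0]/5.454,30+q[1]/5.454),40)[:2]-C; print(n,P.round(1),np.hypot(*P).round(1),np.degrees(np.arctan2(P[1],P[0])).round(1))
o,p,M=pose(); z=p[2]+148-126.7
for u in [(319,221),(320,355)]:
    P=wray(c,u,z); print("bar",P.round(1),(M.T@(P-p)).round(1))
P=wray(c,(318,183),z-34);print("roof back edge?",(M.T@(P-p)).round(1))
for u in [(237,262),(400,262)]: print("roof sides",(M.T@(wray(c,u,z-34)-p)).round(1))
E
```

```text
R1 [-36.4  21. ] 42.0 150.0
R2 [-17.1  38.3] 42.0 114.0
B1 [19.  37.9] 42.4 63.4
B2 [34.6 15.8] 38.1 24.5
L1 [ 35.  -17.9] 39.3 -27.1
L2 [ 16.7 -35.4] 39.1 -64.7
bar [595.   87.7 293. ] [-34.4 -21.3   0.3]
bar [628.9 144.2 293. ] [ 31.5 -21.3   0.9]
roof back edge? [-45.8  12.7  -0.2]
roof sides [ -3.8  12.7 -43.5]
roof sides [-3.8 12.7 43.8]
```

```bash
python3 - <<'E'
from h import *
from scipy.optimize import least_squares
c=wrist(); o,p,M=pose()
print([(r,c["img"][r,318].tolist()) for r in range(160,186,2)])
print([(r,c["img"][r,318].tolist()) for r in range(214,234,2)])
for r in range(162,176,2): print(r,(M.T@(wray(c,(318,r),p[2]-126.7)-p)).round(1)[[0,2]])
A=np.array([[-36.4,21.],[-17.1,38.3],[19,37.9],[34.6,15.8],[35,-17.9],[16.7,-35.4]])
f=least_squares(lambda v:np.hypot(*(A-v[:2]).T)-v[2],[0,0,41.5]);print(f.x,f.fun.round(1))
f=least_squares(lambda v:np.hypot(*(A-v[:2]).T)-41.5,[0,0]);print(f.x,f.fun.round(1))
a=np.degrees(np.arctan2(*(A-f.x).T[::-1]));print(a.round(1))
E
```

```text
[(160, [98, 74, 51]), (162, [100, 76, 53]), (164, [101, 77, 51]), (166, [111, 81, 31]), (168, [81, 70, 48]), (170, [55, 61, 49]), (172, [55, 61, 48]), (174, [54, 60, 47]), (176, [55, 62, 49]), (178, [56, 63, 50]), (180, [55, 62, 49]), (182, [56, 62, 49]), (184, [56, 64, 51])]
[(214, [76, 88, 71]), (216, [77, 89, 72]), (218, [77, 89, 73]), (220, [93, 74, 46]), (222, [93, 69, 39]), (224, [103, 75, 44]), (226, [100, 74, 41]), (228, [101, 74, 43]), (230, [101, 74, 42]), (232, [109, 78, 44])]
162 [-47.4  -0.2]
164 [-45.8  -0.2]
166 [-44.2  -0.2]
168 [-42.6  -0.2]
170 [-41.   -0.2]
172 [-39.3  -0.2]
174 [-37.7  -0.2]
[-1.39169896  1.09389125 40.56639159] [-0.3 -0.2  1.5 -1.7  0.5  0.2]
[-2.03336564  0.49367657] [-1.5 -0.8  1.4 -1.8 -0.2 -1. ]
[149.2 111.7  60.7  22.7 -26.4 -62.4]
```

```bash
python3 - <<'E'
from h import *
from scipy.optimize import least_squares
c=wrist(); o,p,M=pose(); I=c["img"].astype(int)
print([(r,I[r,318].tolist()) for r in range(184,216,3)])
E=[]
for x in range(285,352,3):
    col=I[150:185,x]; s=col[:,0]-col[:,1]     # table reddish (r-g>20), green <0
    k=np.where(s<0)[0][0]; 
    b=np.where((col[:,1]-col[:,2])>38)[0]; b=b[b>=k-8]
    e=150+(b[0] if len(b) else k); E.append((x,e,150+k))
print(E)
for idx,zz,nm in((1,-126.7,"rim"),):
    Q=np.array([(M.T@(wray(c,(q[0],q[idx]-.5),p[2]+zz)-p))[[0,2]] for q in E])
    f=least_squares(lambda v:np.hypot(Q[:,0]-v[0],Q[:,1]-v[1])-48.5,[0,0],loss="soft_l1");print(nm,f.x,f.fun.round(1))
print(c["mount"])
E
```

```text
[(184, [57, 65, 51]), (187, [58, 65, 51]), (190, [64, 74, 58]), (193, [76, 87, 69]), (196, [77, 88, 71]), (199, [77, 89, 71]), (202, [78, 91, 72]), (205, [78, 90, 72]), (208, [78, 90, 72]), (211, [78, 90, 73]), (214, [77, 89, 72])]
[(285, np.int64(175), np.int64(178)), (288, np.int64(173), np.int64(176)), (291, np.int64(171), np.int64(175)), (294, np.int64(170), np.int64(173)), (297, np.int64(169), np.int64(172)), (300, np.int64(168), np.int64(171)), (303, np.int64(167), np.int64(171)), (306, np.int64(167), np.int64(170)), (309, np.int64(166), np.int64(170)), (312, np.int64(166), np.int64(169)), (315, np.int64(165), np.int64(169)), (318, np.int64(165), np.int64(169)), (321, np.int64(166), np.int64(169)), (324, np.int64(166), np.int64(169)), (327, np.int64(166), np.int64(170)), (330, np.int64(167), np.int64(170)), (333, np.int64(168), np.int64(171)), (336, np.int64(169), np.int64(172)), (339, np.int64(170), np.int64(173)), (342, np.int64(171), np.int64(174)), (345, np.int64(172), np.int64(175)), (348, np.int64(174), np.int64(177)), (351, np.int64(176), np.int64(179))]
rim [ 3.45024347 -0.9605957 ] [-0.1  0.   0.3  0.1 -0.1 -0.   0.1 -0.4  0.  -0.2  0.4  0.4 -0.3 -0.1
  0.3 -0.1 -0.3 -0.3 -0.2 -0.   0.3  0.1  0.1]
[[-6.96677398e-04  9.64305260e-01  2.64792145e-01 -7.06406962e+01]
 [ 1.25369017e-04 -2.64792123e-01  9.64305510e-01 -1.71644325e+02]
 [ 9.99999749e-01  7.05006584e-04  6.35806846e-05 -1.39743009e-01]
 [ 0.00000000e+00  0.00000000e+00  0.00000000e+00  1.00000000e+00]]
```

The measurements agree on a base centre near (547, 6.5) and slots at about 43° (mod 90). The cover's lugs are at 58.5°, so they will land off the slots with about 15° of clockwise turn to go. The cover rim centre is about +2.5 mm along tool x. I'll move above the base.

arm_command --pt "-0.02 0 0 0" --pt "-0.035 0 0 0" --pt "-0.035 0 0 0" --pt "-0.025 0 0 0" --pt "-0.015 0 0 0"

```text
time: 10.6
tool_pos: [544.5, 4.6, 272.1]
tcp_rot: [-1.571, 0.0, 1.02]
contact_force: [-0.0, 0.2, -2.6]
grip_width: 15.8
```

arm_command --pt "0 0.015 0 0" --pt "0 0.02 0 0" --pt "0 0.02 0 0" --pt "0 0.015 0 0" --pt "0 0.01 0 0"

```text
time: 11.1
tool_pos: [545.2, 6.4, 190.6]
tcp_rot: [-1.57, 0.0, 1.022]
contact_force: [-0.2, -0.4, -3.2]
grip_width: 15.6
```

```bash
python3 - <<'E'
from h import *
o,p,M=pose(); print(o["time"],p.round(1),M[:,0].round(3),o["contact_force"],o["moment"])
a=vision.capture("scene");b=vision.capture("top")
C=np.array([547.3,6.6])
for c in(a,b): print(px(c,np.r_[C,65]),px(c,np.r_[C,20]))
i=np.hstack([cv2.resize(a["img"][130:290,260:420],(400,400),interpolation=cv2.INTER_CUBIC),cv2.resize(b["img"][160:320,270:430],(400,400),interpolation=cv2.INTER_CUBIC)])
save(i,"c2.png")
E
```

```text
11.1 [545.2   6.4 190.6] [ 0.522  0.853 -0.   ] [-0.15756763 -0.42427421 -3.21575528] [0.09839859 0.10428374 0.05567528]
[337.4451933 232.2877159] [337.16313852 246.77907626]
[348.77691359 233.71634391] [347.62051709 237.84267062]
```

View pics/c2.png

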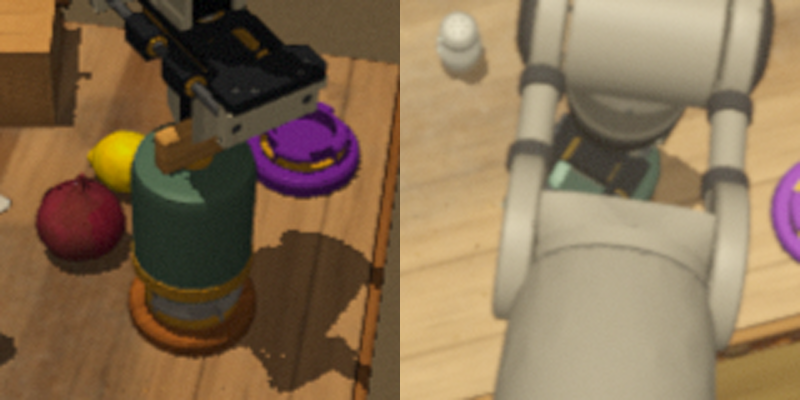

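The scene crop shows the cover upright with its centre at column 193, the same as the base. I'll lower slowly and watch the force.

arm_command --pt "0 0.01 0 0" --pt "0 0.008 0 0" --pt "0 0.003 0 0" --pt "0 0 0 0"

```text
time: 11.6
tool_pos: [545.1, 6.0, 170.3]
tcp_rot: [-1.57, 0.0, 1.022]
contact_force: [-0.4, -0.1, -3.5]
grip_width: 15.7
```

arm_command --pt "0 0.002 0 0" --pt "0 0.002 0 0" --pt "0 0.001 0 0" --pt "0 0 0 0"

```text
time: 12.0
tool_pos: [545.3, 6.0, 165.6]
tcp_rot: [-1.571, -0.0, 1.022]
contact_force: [-0.4, -0.0, -2.3]
grip_width: 15.4
```

arm_command --pt "0 0.001 0 0" --pt "0 0.001 0 0" --pt "0 0 0 0"

```text
time: 12.3
tool_pos: [545.2, 6.0, 163.6]
tcp_rot: [-1.571, 0.0, 1.022]
contact_force: [0.5, 0.4, -3.1]
grip_width: 15.4
```

arm_command --pt "0 0.001 0 0" --pt "0 0.001 0 0" --pt "0 0 0 0"

```text
time: 12.6
tool_pos: [545.3, 6.0, 161.6]
tcp_rot: [-1.571, 0.0, 1.022]
contact_force: [0.6, -0.6, -3.2]
grip_width: 15.7
```

The skirt has gone round the flange. I'll continue to the lug contact expected at TCP ≈ 158.7.

arm_command --pt "0 0.001 0 0" --pt "0 0.001 0 0" --pt "0 0 0 0"

```text
time: 12.9
tool_pos: [545.3, 6.0, 159.5]
tcp_rot: [-1.571, 0.0, 1.022]
contact_force: [0.9, 0.2, -3.3]
grip_width: 15.6
```

arm_command --pt "0 0.001 0 0" --pt "0 0 0 0"

```text
time: 13.1
tool_pos: [545.3, 6.0, 158.6]
tcp_rot: [-1.571, -0.0, 1.022]
contact_force: [1.1, -0.8, -2.6]
grip_width: 15.3
```

arm_command --pt "0 0.0007 0 0" --pt "0 0 0 0"

```text
time: 13.3
tool_pos: [545.5, 5.9, 158.3]
tcp_rot: [-1.571, -0.0, 1.022]
contact_force: [-0.8, -0.9, -0.2]
grip_width: 15.5
```

arm_command --pt "0 0.0007 0 0" --pt "0 0 0 0"

```text
time: 13.5
tool_pos: [545.8, 5.9, 158.2]
tcp_rot: [-1.572, -0.001, 1.022]
contact_force: [-1.7, -1.4, 5.2]
grip_width: 15.4
```

Lug contact at rim ≈ 32, as expected. I'll turn clockwise gently.

arm_command --pt "0 -0.0003 0.00015 4" --pt "0 0 0.00015 4" --pt "0 0 0 0"

```text
time: 13.8
tool_pos: [544.9, 6.3, 157.2]
tcp_rot: [-1.57, 0.0, 0.881]
contact_force: [0.2, 0.2, -2.3]
grip_width: 15.8
```

arm_command --pt "0 0 0.00015 3" --pt "0 0 0 0"

```text
time: 14.0
tool_pos: [544.8, 6.3, 157.3]
tcp_rot: [-1.57, 0.0, 0.831]
contact_force: [-0.8, 0.1, -3.4]
grip_width: 15.8
```

The weight is back on the gripper, so the lugs are over the slots. I'll lower into them.

arm_command --pt "0 0.0015 0 0" --pt "0 0.0015 0 0" --pt "0 0 0 0"

```text
time: 14.3
tool_pos: [544.7, 6.3, 154.2]
tcp_rot: [-1.57, 0.0, 0.831]
contact_force: [0.4, -1.7, -2.5]
grip_width: 15.6
```

arm_command --pt "0 0.0015 0 0" --pt "0 0.0015 0 0" --pt "0 0 0 0"

```text
time: 14.6
tool_pos: [544.8, 6.2, 151.3]
tcp_rot: [-1.57, 0.0, 0.83]
contact_force: [0.9, -1.0, -3.7]
grip_width: 16.0
```

Dropping freely; the bottom is expected at TCP ≈ 146.7.

arm_command --pt "0 0.0015 0 0" --pt "0 0.0015 0 0" --pt "0 0.0008 0 0" --pt "0 0 0 0"

```text
time: 15.0
tool_pos: [544.9, 6.3, 147.6]
tcp_rot: [-1.571, 0.0, 0.83]
contact_force: [1.1, -0.6, -3.5]
grip_width: 15.7
```

arm_command --pt "0 0.0008 0 0" --pt "0 0 0 0"

```text
time: 15.2
tool_pos: [545.0, 6.3, 147.0]
tcp_rot: [-1.571, -0.0, 0.83]
contact_force: [1.0, -0.1, -3.4]
grip_width: 15.6
```

arm_command --pt "0 0.0006 0 0" --pt "0 0 0 0"

```text
time: 15.4
tool_pos: [545.2, 6.1, 146.8]
tcp_rot: [-1.572, -0.0, 0.83]
contact_force: [0.1, -2.0, 0.1]
grip_width: 15.5
```

arm_command --pt "0 0.0004 0 0" --pt "0 0 0 0"

```text
time: 15.6
tool_pos: [545.4, 6.0, 146.7]
tcp_rot: [-1.572, -0.001, 0.83]
contact_force: [0.1, -2.9, 4.8]
grip_width: 15.4
```

The rim is on the shoulder. I'll ease the pressure and turn clockwise, watching the torque.

arm_command --pt "0 -0.0004 0.00015 4" --pt "0 0 0.00015 4" --pt "0 0 0.00015 4" --pt "0 0 0 0"

```text
time: 16.0
tool_pos: [544.8, 6.4, 146.8]
tcp_rot: [-1.572, -0.0, 0.62]
contact_force: [-1.1, -3.2, 3.8]
grip_width: 15.6
```

```bash
python3 -c "
from h import *
o,p,M=pose();print(p.round(1),o['contact_force'],o['moment'],np.degrees(o['tcp_rot'][2]))"
```

```text
[544.8   6.4 146.8] [-1.06743388 -3.24773084  3.81685692] [-0.37406166  0.2031991   0.16731617] 35.52226962808247
```

arm_command --pt "0 0 0.00015 4" --pt "0 0 0.00015 4" --pt "0 0 0 0"

```text
time: 16.3
tool_pos: [544.7, 6.7, 146.8]
tcp_rot: [-1.571, -0.001, 0.482]
contact_force: [-0.4, -3.1, 4.3]
grip_width: 15.5
```

```bash
python3 -c "
from h import *
o,p,M=pose();print(p.round(1),o['contact_force'],o['moment'],np.degrees(o['tcp_rot'][2]))"
```

```text
[544.7   6.7 146.8] [-0.37905936 -3.1169314   4.33714252] [-0.41975889  0.12605911  0.23560421] 27.61121141681957
```

arm_command --pt "0 -0.0002 0.00015 4" --pt "0 0 0.00015 4" --pt "0 0 0 0"

```text
time: 16.6
tool_pos: [544.4, 7.0, 146.8]
tcp_rot: [-1.571, -0.0, 0.343]
contact_force: [-1.2, -2.3, 3.4]
grip_width: 15.5
```

```bash
python3 -c "
from h import *
o,p,M=pose();print(p.round(1),o['contact_force'],o['moment'],np.degrees(o['tcp_rot'][2]))"
```

```text
[544.4   7.  146.8] [-1.22429887 -2.29533418  3.44411871] [-0.50427844  0.15981201  0.24927821] 19.667980235114438
```

arm_command --pt "0 0 0.0001 2.5" --pt "0 0 0 0"

```text
time: 16.8
tool_pos: [544.4, 7.1, 146.8]
tcp_rot: [-1.571, -0.0, 0.3]
contact_force: [-0.4, -2.3, 4.2]
grip_width: 15.3
```

```bash
python3 -c "
from h import *
o,p,M=pose();print(p.round(1),o['contact_force'],o['moment'],np.degrees(o['tcp_rot'][2]))"
```

```text
[544.4   7.1 146.8] [-0.42482744 -2.34837932  4.2347248 ] [-0.41470841  0.25357759  0.25354834] 17.21245483075962
```

arm_command --pt "0 0 0.0001 2.5" --pt "0 0 0 0"

```text
time: 17.0
tool_pos: [544.4, 7.2, 146.8]
tcp_rot: [-1.571, -0.0, 0.256]
contact_force: [-0.6, -2.6, 4.6]
grip_width: 15.4
```

```bash
python3 -c "
from h import *
o,p,M=pose();print(p.round(1),o['contact_force'],o['moment'],np.degrees(o['tcp_rot'][2]))"
```

```text
[544.4   7.2 146.8] [-0.57656021 -2.55011209  4.59460043] [-0.46518219  0.1478331   0.29050858] 14.689456671392486
```

Torque is steady, so the ring is still moving. I'll continue in small steps.

arm_command --pt "0 -0.0001 0.0001 2.5" --pt "0 0 0 0"

```text
time: 17.2
tool_pos: [544.4, 7.3, 146.9]
tcp_rot: [-1.571, -0.0, 0.212]
contact_force: [-0.9, -2.4, 4.4]
grip_width: 15.9
```

```bash
python3 -c "
from h import *
o,p,M=pose();print(p.round(1),o['contact_force'],o['moment'],np.degrees(o['tcp_rot'][2]))"
```

```text
[544.4   7.3 146.9] [-0.87209151 -2.38020068  4.36178062] [-0.5270516   0.16259426  0.26913813] 12.173180093278122
```

arm_command --pt "0 0 0.0001 2" --pt "0 0 0 0"

```text
time: 17.4
tool_pos: [544.3, 7.4, 146.8]
tcp_rot: [-1.571, -0.0, 0.178]
contact_force: [-0.6, -3.3, 3.5]
grip_width: 15.4
```

```bash
python3 -c "
from h import *
o,p,M=pose();print(p.round(1),o['contact_force'],o['moment'],np.degrees(o['tcp_rot'][2]))"
```

```text
[544.3   7.4 146.8] [-0.62560854 -3.31840418  3.49488582] [-0.54126731  0.13551439  0.27276533] 10.174271427772641
```

arm_command --pt "0 0 0.0001 2" --pt "0 0 0 0"

```text
time: 17.6
tool_pos: [544.3, 7.5, 146.8]
tcp_rot: [-1.571, -0.0, 0.142]
contact_force: [-0.3, -3.3, 6.1]
grip_width: 15.3
```

```bash
python3 -c "
from h import *
o,p,M=pose();print(p.round(1),o['contact_force'],o['moment'],np.degrees(o['tcp_rot'][2]))"
```

```text
[544.3   7.5 146.8] [-0.29275395 -3.31083579  6.06221788] [-0.55081442  0.15966077  0.30387185] 8.157140600463803
```

arm_command --pt "0 -0.0002 0.0001 2" --pt "0 0 0 0"

```text
time: 17.8
tool_pos: [544.2, 7.7, 146.9]
tcp_rot: [-1.571, -0.0, 0.107]
contact_force: [0.4, -2.9, 3.1]
grip_width: 15.6
```

```bash
python3 -c "
from h import *
o,p,M=pose();print(p.round(1),o['contact_force'],o['moment'],np.degrees(o['tcp_rot'][2]))"
```

```text
[544.2   7.7 146.9] [ 0.36767107 -2.90057212  3.05695701] [-0.48262463  0.05709641  0.37412497] 6.153559707642808
```

arm_command --pt "0 0 0.0001 2" --pt "0 0 0 0"

```text
time: 18.0
tool_pos: [544.3, 7.7, 146.9]
tcp_rot: [-1.571, -0.0, 0.073]
contact_force: [1.3, -3.3, 3.1]
grip_width: 15.7
```

```bash
python3 -c "
from h import *
o,p,M=pose();print(p.round(1),o['contact_force'],o['moment'],np.degrees(o['tcp_rot'][2]))"
```

```text
[544.3   7.7 146.9] [ 1.34217903 -3.30653762  3.08337327] [-0.56552218  0.00301282  0.64696967] 4.167872248016451
```

arm_command --pt "0 0 0 1.5" --pt "0 0 0 0"

```text
time: 18.2
tool_pos: [544.3, 7.7, 146.9]
tcp_rot: [-1.571, -0.0, 0.045]
contact_force: [0.6, -2.3, 4.0]
grip_width: 16.0
```

```bash
python3 -c "
from h import *
o,p,M=pose();print(p.round(1),o['contact_force'],o['moment'],np.degrees(o['tcp_rot'][2]))"
```

```text
[544.3   7.7 146.9] [ 0.61214755 -2.3186886   3.98981281] [-0.66492033 -0.00960587  0.7901605 ] 2.5670565724948613
```

The torque climbed sharply from 0.27 to 0.79 N m at about 6°, so the ring is against its stop. I'll relax the wind-up, release and retreat upward.

arm_command --pt "0 0 0 -2.5" --pt "0 -0.0004 0 0" --pt "0 0 0 0"

```text
time: 18.5
tool_pos: [544.0, 7.8, 147.0]
tcp_rot: [-1.57, 0.001, 0.087]
contact_force: [0.8, -2.7, 2.2]
grip_width: 15.6
```

```bash
python3 -c "
from h import *
o,p,M=pose();print(p.round(1),o['contact_force'],o['moment'],np.degrees(o['tcp_rot'][2]))"
```

```text
[544.    7.8 147. ] [ 0.79776226 -2.72217725  2.17092156] [-0.60036227 -0.04416075  0.45309377] 4.9885659133298015
```

arm_command --pt "0 0 0 0" --pt "0 0 0 0" --pt "0 0 0 0" --pt "0 0 0 0" --pt "0 0 0 0" --claw 130

```text
time: 19.0
tool_pos: [544.1, 8.0, 147.2]
tcp_rot: [-1.57, 0.0, 0.088]
contact_force: [0.7, -0.6, -0.4]
grip_width: 44.8
```

arm_command --pt "0 -0.005 0 0" --pt "0 -0.02 0 0" --pt "0 -0.03 0 0" --pt "0 -0.03 0 0" --pt "0 -0.03 0 0"

```text
time: 19.5
tool_pos: [544.0, 7.8, 263.9]
tcp_rot: [-1.571, -0.0, 0.088]
contact_force: [0.5, 0.5, -0.0]
grip_width: 44.7
```

arm_command --pt "0.03 -0.01 0 0" --pt "0.04 -0.01 0 0" --pt "0.04 0 0 0" --pt "0 0 0 0"

```text
time: 19.9
tool_pos: [656.9, 17.6, 279.7]
tcp_rot: [-1.57, 0.001, 0.088]
contact_force: [-0.6, -0.9, -0.8]
grip_width: 45.2
```

```bash
python3 - <<'E'
from h import *
o,p,M=pose(); print(o["time"],p.round(1),M[:,0].round(3),o["contact_force"])
a=vision.capture("scene"); c=wrist()
for t in["cover","spare_canister"]:
  for d in vision.find_in(a,t)[:3]: P=w(a,d["xyz"]); print(t,P.round(),px(a,P).round(),round(d["confidence"],2))
i=np.hstack([cv2.resize(a["img"][140:420,170:420],(357,400)),cv2.resize(c["img"][0:300,140:460],(427,400))])
save(i,"c3.png")
E
```

```text
19.9 [656.9  17.6 279.7] [ 0.996  0.088 -0.001] [-0.57984164 -0.86435203 -0.76527898]
cover [534.  34. 117.] [338. 226.] 0.87
cover [370. 396. 111.] [326. 440.] 0.71
spare_canister [518. 327.  80.] [265. 364.] 0.86
```

View pics/c3.png

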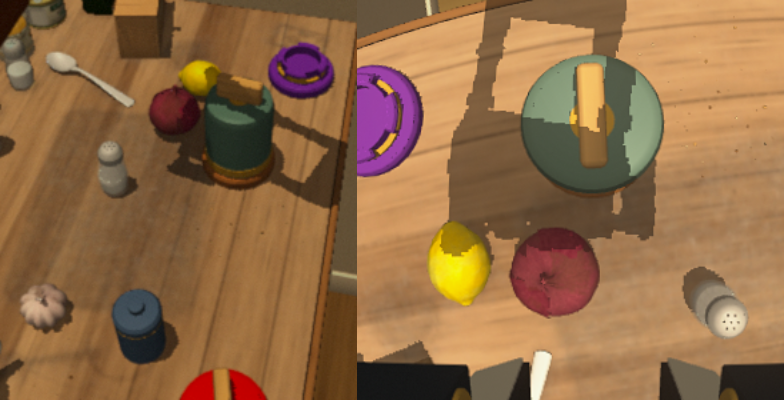

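The final picture shows the cover seated on the wooden base and upright. The blue spare is standing, and the shaker, garlic and onion are where they were. I'll hand in.

```bash
python3 -c "
from plant import job
print(job.close_job())"
```

```text
the job is handed in; nothing more can be done
None
```

The green cover is seated over the cream canister in the wooden base and turned clockwise to what felt like the locking ring's stop. I released it and handed the job in at about 20 s of the 58 s allowed.

- **Lift:** My first lift started before the fingers had closed, so I opened, went back down and gripped again. The cover then came straight up and the spare stayed standing.
- **Fit:** The skirt slipped round the flange and the lugs met it with the rim at about 32 mm. After about 8° clockwise the lugs were over the slots. I lowered the cover 12 mm onto the shoulder with at most about 5 N upward reaction.
- **Lock:** Turning took about 41° more. The reaction torque was a steady 0.25–0.30 N m while the ring moved, then rose to 0.79 N m at about 6° tool yaw, close to the 7° I had worked out for the stop. I eased back 2.5° before letting go.
- **Last checks:** After release the final picture showed the cover seated and upright on the base, the spare standing, and the shaker, garlic and onion where they were.
- **Not confirmed:** The ring and cream canister are hidden under the cover, so locking rests on the torque rise and turn angle. That the cream canister is still upright rests on the cover having gone down freely over it.
- **Disagreement:** The wrist camera's readings of where the cover sat in the grip differed by about 3 mm. I used a middle value, and the fit went in without trouble.

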